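Fit the blue lamp module in the bench light source

ROBOT

A 7-joint arm with a two-finger parallel gripper is mounted at the origin on a cart in front of the work surface, level with it; the furniture and walls round the work are solid. World frame = base frame: x ahead of the robot, y to its left, z up, the work surface at z = 0. Lengths are in m, angles in rad, forces in N, time in s.
With the tool pointing down it reaches from about 0.425 to 0.875 m from the base axis. Payload 4.7 kg.
Tool frame: the origin (TCP) lies on the front face of the gripper's body, between the roots of the fingers; the fingertips stand 73 mm ahead of it and the grasp point (between the pads) lies 54 mm ahead of it (r.grasp_offset is the distance from the TCP to the grasp point, in m); z points along the fingers, y is the line along which they close (so a half turn about z gives the same grasp; the last joint's range is limited). The gripper opens to 85 mm and grips with 20 to 120 N. Pads are 22 mm wide; open, the fingers measure 114 mm over their backs; the gripper's body (76 mm by 85 mm) begins 54 mm behind the grasp point. The pads swing forward as they close: fully open they stand 13 mm farther back than shut.
Start: joints at [1.23, 0.321, -0.07, 1.45, 0.023, 1.371, -0.057], TCP at [0.226, -0.61, 0.304] pointing down, gripper open.
Joint ranges: [-2.86, 2.86], [-0.3, 2.09], [-1.38, 1.24], [0.06, 2.45], [-1.56, 4.7], [0.09, 2.05], [-2.69, 2.69]. Speed limits (rad/s): [2.57, 2.57, 3.14, 3.14, 3.14, 3.14, 3.14].

INTERFACE

Orientations are given as a unit quaternion [w, x, y, z].
In Python, from plant import r, capture, get_calibration, close_job gives the robot as it stands. The module is installed in compiled form; this text tells all that it offers.
- The arm moves only by the tool servo_tool, never from a script. Its argument "targets" is a list of rows, each a list of 3 entries, a list of its own where there are three numbers: the turn, a rotation vector about the world's x, y, z in degrees, then the shift along the world's x, y, z in mm, then the closure, from -1 (fully open) to 1 (shut). A call has exactly 5 rows; each row is the pose to reach, as a shift and turn from the pose commanded when the call began; what a row does not reach only later rows make up. A row lasts 1/8 s, in which the tool goes at most 62.5 mm and 10.7 degrees, less where a joint would pass 70% of its speed; a pose out of reach is approached as far as the arm can. A call with a gripper value outside its range is refused whole. The fingers move at their own pace and stop on an object; "grip_force" is the grip in N (left out, the last holds). Time passes only in rows, so rows that repeat a pose let the fingers close, or fill a call up. It gives the time, the measured TCP pose, the force, the opening and the grip force at its end, in the units of the state.
- r.observe(): the state, without advancing time (a new reading comes with each control period).
- capture(name): name is "scene" or "top" or "wrist"; returns the picture (384x512x3 uint8, red, green, blue); there is no depth.
- get_calibration(name): a dict with "vfov" (degrees; the focal length in pixels is half the picture's height over the tangent of half this angle, whatever the lens; pixels are square), "cx", "cy" (the principal point, pixels), "xyz" and "orientation" of the camera in the world; the wrist camera has in their place "hand_eye" (4x4, takes a point from camera to tool coordinates, whose origin is the TCP and whose axes are the flange's). Camera axes: x right, y up, looking along -z (the intrinsics and any distortion apply to the point x, -y, -z); pixel columns grow to the right and rows downward; lengths in m; the calibration is good to about 2 mm. The wrist camera is an equidistant fisheye: a pixel r from the principal point sees the ray r / f radians off the axis. A picture is of the moment at which its call begins: read the wrist's pose just before it. get_calibration takes no time and is no camera call.
- close_job(): hands the job in; it is judged then, once.
The state is a dict: "time": time; "joints": joint angles; "dq": joint speeds; "joint_efforts": joint torques, N m; "position": TCP position; "ee_rot": TCP orientation; "ft_force": force on the tool from outside, world axes, zero at the start; "ft_torque": the same for the moment, N m; "gripper_width": opening from 0.0 (shut) to 1.0 (fully open); "gripper_force": force on a finger pad.
Only numpy, scipy, OpenCV 4.12 (cv2) and the standard library are available. Lean on these libraries where they do the work, as an engineer would, in place of code of your own. Each camera call takes 0.05 s, during which the arm holds its last target. There are 200 camera calls.

TASK

Fit the blue lamp module from the tray in the bench light source: slide the dust shutter open to its end stop, put the module's lugs through the entry gaps of the socket underneath, push it down against its spring and twist it a quarter turn clockwise (seen from above) to the stop. Finish while still holding it: keep the grip bar gripped and the module pressed down fully home, its collar flush on the housing, so that I can tighten the lock screw. Leave the orange module and the other things on the bench where they are.

Things in the scene. Friction and masses are not known exactly. Their poses are not given: they have to be found in the camera images.
- light_source: White bench light source, fixed, 130 (x) x 190 (y) x 85 mm high; origin under its centre, z up. Front (-x): dark panel with light outlet and dimmer, knurled lock screw left of it. Its flat top is the deck. Two guides on the deck run along y beside the socket, 7 mm high, inner edges at x = -28.5 and +28.5 mm; the shutter slides between them.
- socket (a point): Centre of the bayonet socket's mouth, level with the deck, at (0, 38, 85) mm in the light_source frame, same axes; under the shutter at first. Bore 34 mm wide in a flat steel rim on which the collar comes to rest. Two entry gaps in the rim, 10 mm wide, at +x and -x of this point: a module enters only with lugs and grip bar along this x axis, either way round.
- contact_plate (a joint): Sprung brass plate in the socket, 24 mm below the deck; m pressed down. A module let in rests on it, collar 10 mm above the deck; pushing takes 4 N, 10 N when flush (0.010). Only within 2.5 mm of flush can a module turn, only clockwise (yaw falls), to fixed stops at 1.57 rad, bar along the socket's y. There notches let it rise 4.5 mm if not pressed.
- shutter_tab (a point): Centre of the top of the shutter's black upright grip, 26.5 mm above the deck; axes as light_source. The grip is 10 mm thick (y), 30 mm long (x) and rises 19 mm above its foot. It stands on the middle of the shutter, a dark steel plate 54 mm (x) by 56 mm (y) with its top 4.5 mm above the deck, that covers the socket when closed.
- shutter (a joint): Slide of the shutter, m: 0 closed (grip straight over the socket), 0.056 fully open at the end stop; it opens along -y of the light_source. About 2.5 N of friction; it stays where it is left and starts closed or up to 10 mm open. A module's collar only clears it when it is open to the stop.
- module_tray: Grey tray with white rims, fixed, 106 mm (x) x 207 mm (y) x 31 mm high; origin under its centre. Two round pockets 45 mm wide, floors 8 mm above the bench, at y = +52 and -52 mm; an upright lamp module stands loosely in each, its grip bar up to 40 degrees off the tray's x axis. Which module is in which pocket changes.
- blue_module: The module to fit, 67 mm tall, 0.12 kg, upright in a pocket of the tray; origin at the centre of its lower end. Aluminium barrel 30 mm wide up to z = 34 mm, its lowest 9 mm tapering to 21 mm, with two brass lugs along +x and -x (6 mm wide, z = 18.5 to 24.5 mm, tips 20 mm from the axis). Half a turn gives the same shape.
- blue_collar (a point): On the blue module's axis, z = 34 mm above its origin, at the underside of its black knurled collar, 48 mm wide and 5 mm thick. It meets the socket point when the module is fully home.
- blue_grip (a point): Centre of the top of the blue module's grip bar, z = 67 mm above its origin. The blue bar is 40 mm long along the module's x (in line with the lugs), 14 mm thick along y and 28 mm high above the collar (z = 39 to 67 mm).
- orange_module: The other module, to be left in its pocket. Same shape and origin as the blue one, but with an orange grip bar.
- dropper_bottle: White dropper bottle with a blue pointed cap, 32 mm wide, 81 mm tall, loose on the bench left of the light source, to be left alone; origin under its centre.
- sample_vial: White screw-cap vial, 26 mm wide, 49 mm tall, loose on the bench beyond the tray, to be left alone; origin under its centre.
- petri_dish: Glass petri dish with lid, 100 mm wide, 18 mm high, loose on the bench right of the tray, to be left alone; origin under its centre.
Mind the look-alikes: they are no part of the job. What is shaped like the blue_module but pink or red is not meant.

How it is judged:
On the way, in this order (a step that is already met when the one before it is completed fails the run):
1. the shutter is open to its end stop (within 3 mm) (value of joint shutter above 0.053 m), for 0.2 s.
2. the blue module stands in the socket, its lugs in the entry gaps (value of joint shutter above 0.053 m and horizontal distance between blue_collar and socket below 0.004 m and z of blue_collar in the frame of socket below 0.0125 m), for 0.1 s.
At the end, for the whole second after the job is handed in: Shutter within 3 mm of its stop; blue module at rest, upright, within 4 mm of the socket's axis, grip bar within 0.17 rad of the socket's y axis, collar held within 2.5 mm of flush, fingers gripping it with over 2 N; orange module within 10 mm of its start (value of joint shutter above 0.053 m and horizontal distance between blue_collar and socket below 0.004 m and z of blue_collar in the frame of socket between -0.003 and 0.0025 m and angle between the x axis of blue_module and the y axis of socket, either way round below 0.17 rad and angle between blue_module's own z axis and vertical below 0.1 rad and contact force between the fingers and blue_module above 2 N and linear speed of blue_module below 0.02 m/s and distance of orange_module from where it was at the start of the episode below 0.01 m); the arm keeps its last pose, push and grip.
It fails at once if the orange module is shifted by more than 30 mm or knocked over (distance of orange_module from where it was at the start of the episode above 0.03 m or angle between orange_module's own z axis and vertical above 0.5 rad).
It fails at once if the dropper bottle is shifted by more than 30 mm or knocked over (distance of dropper_bottle from where it was at the start of the episode above 0.03 m or angle between dropper_bottle's own z axis and vertical above 0.5 rad).
It fails at once if the vial is shifted by more than 30 mm or knocked over (distance of sample_vial from where it was at the start of the episode above 0.03 m or angle between sample_vial's own z axis and vertical above 0.5 rad).
It fails at once if the petri dish is shifted by more than 30 mm or knocked over (distance of petri_dish from where it was at the start of the episode above 0.03 m or angle between petri_dish's own z axis and vertical above 0.5 rad).
It also fails if it takes over 62 s, if anything falls off the work surface, if the arm or the gripper's body presses on something with over 40 N, if the wrist force passes 120 N, or if a joint passes its speed limit or range.

## Working session

There is one attempt and no reset: what is moved stays moved. The work goes in short steps, Python scripts to look and compute and a tool call to move; the robot and the scene stay as the last step left them, time stands still between calls to the robot, and variables do not carry over. Pictures are saved under pics/ and viewed, at most 10 in all, crops included, and the job is handed in when it is done.

Besides the shell and the picture viewer there is one more tool, called after "Request:" in YAML: its name, and indented under it one key for each argument. servo_tool: Moves the arm, as the interface text tells. Its arguments: {"type":"object","properties":{"targets":{"type":"array","items":{"type":"array"}},"grip_force":{"type":"number"}},"required":["targets"]}

```bash
mkdir -p pics
cat > h.py <<'E'
import numpy as np, cv2
from scipy.spatial.transform import Rotation as R
from plant import r, capture, get_calibration, close_job
def rot(q): return R.from_quat([q[1],q[2],q[3],q[0]]).as_matrix()
def cam(name,s=None):
    c=get_calibration(name); f=192/np.tan(np.radians(c["vfov"])/2)
    if name=="wrist":
        T=np.array(c["hand_eye"]); W=rot(s["ee_rot"])
        return f,c["cx"],c["cy"],np.array(s["position"])+W@T[:3,3],W@T[:3,:3],True
    return f,c["cx"],c["cy"],np.array(c["xyz"]),rot(c["orientation"]),False
def ray(C,u,v):
    f,cx,cy,p,M,fish=C; x,y=(u-cx),(v-cy); n=np.hypot(x,y)
    if fish:
        t=n/f; d=np.array([np.sin(t)*x/max(n,1e-9),-np.sin(t)*y/max(n,1e-9),-np.cos(t)])
    else: d=np.array([x/f,-y/f,-1.])
    return p,M@d
def onz(C,u,v,z):
    p,d=ray(C,u,v); return p+d*(z-p[2])/d[2]
def proj(C,P):
    f,cx,cy,p,M,fish=C; q=M.T@(np.array(P)-p); x,y,z=q[0],-q[1],-q[2]; n=np.hypot(x,y)
    k=f*np.arctan2(n,z)/max(n,1e-9) if fish else f/z
    return cx+k*x,cy+k*y
def save(n,img): cv2.imwrite("pics/"+n,cv2.cvtColor(img,cv2.COLOR_RGB2BGR))
E
python3 - <<'E'
from h import *
s=r.observe();print(s); print(r.grasp_offset)
for n in("scene","top","wrist"):
    print(get_calibration(n)); i=capture(n); np.save(n+"0.npy",i)
save("both.png",np.vstack([np.load("scene0.npy"),np.load("top0.npy")])[:, :] if 0 else cv2.resize(np.hstack([np.load("scene0.npy"),np.load("top0.npy")]),(800,300)))
save("top0.png",np.load("top0.npy"));save("scene0.png",np.load("scene0.npy"))
E
```

```text
{'time': 0.0, 'joints': array([ 1.23010702,  0.32183306, -0.07008252,  1.45167124,  0.02260844,
        1.3708044 , -0.05688616]), 'dq': array([ 0.00082964, -0.00015465, -0.00098186, -0.00029406,  0.00031451,
       -0.00022244,  0.00036768]), 'joint_efforts': array([ 1.14541746e-05, -4.93581676e+01, -3.82514214e-01, -3.14338446e+01,
        1.27910025e-02,  1.14052033e-02, -1.74291813e-05]), 'position': array([ 0.22562359, -0.60915944,  0.30281871]), 'ee_rot': array([-9.38413001e-04,  9.84302453e-01,  1.76487252e-01, -2.22875889e-04]), 'ft_force': array([-1.03484509,  0.19911808,  0.39081589]), 'ft_torque': array([ 0.01563245, -0.01676615,  0.01061096]), 'gripper_force': 0.0, 'gripper_width': 1.0035058367874863}
0.0539
{'vfov': 45.222726650778235, 'cx': 249.29797658129962, 'cy': 192.63568349677416, 'xyz': array([-0.38016806,  0.43284563,  1.03823458]), 'orientation': array([-0.46715073, -0.21466221,  0.34087584,  0.78707941])}
{'vfov': 52.4047993267626, 'cx': 257.05219983705837, 'cy': 191.68065425909492, 'xyz': array([ 0.40425616, -0.03967749,  1.24563251]), 'orientation': array([ 0.70723249,  0.03971389, -0.02741062, -0.70533231])}
{'vfov': 65.70646984690485, 'cx': 258.29093560629855, 'cy': 191.816218385615, 'hand_eye': array([[ 1.82994150e-03,  9.63564797e-01,  2.67468750e-01,
         6.68527687e-02],
       [ 9.99998322e-01, -1.78570001e-03, -4.08648697e-04,
         2.12659509e-03],
       [ 8.38594518e-05,  2.67469049e-01, -9.63566448e-01,
        -6.90712911e-02],
       [ 0.00000000e+00,  0.00000000e+00,  0.00000000e+00,
         1.00000000e+00]])}
```

View pics/top0.png

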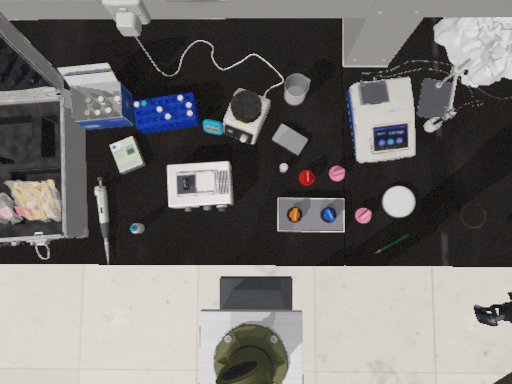

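View pics/scene0.png

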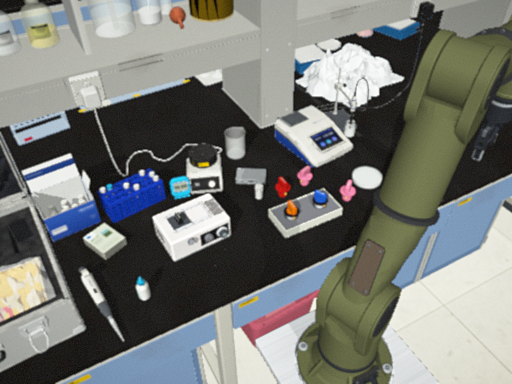

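Top view: light source at about (200,185), shutter at its left (186,184), and the tray at (311,215). Candidates for the blue module are the blue one in the tray (329,215), the orange one in the tray (294,214), red (307,177), pink (337,174) and pink (363,215). I choose (329,215). The bottle is at (137,228), the vial at (283,168) and the dish at (398,202).

Run:
```python
from h import *
i=np.load("top0.npy"); C=cam("top"); hsv=cv2.cvtColor(i,cv2.COLOR_RGB2HSV)
def box(x0,y0,x1,y1,m): 
    k=np.zeros(m.shape,np.uint8);k[y0:y1,x0:x1]=m[y0:y1,x0:x1];return k.astype(np.uint8)
H,S,V=cv2.split(hsv)
def rect(k,z,n):
    cs,_=cv2.findContours(k,0,2);c=np.vstack([c for c in cs if cv2.contourArea(c)>3]) 
    (u,v),wh,a=cv2.minAreaRect(c)
    P=[onz(C,*p,z) for p in cv2.boxPoints(((u,v),wh,a))]
    P=np.array(P); e=P[1:]-P[:-1]; print(n,(u,v),wh,a,"ctr",P.mean(0).round(4),"sides",np.linalg.norm(e,axis=1).round(3),"ang",np.degrees(np.arctan2(e[:,1],e[:,0])).round(1))
rect(box(160,155,238,212,((S<60)&(V>130))),.085,"light")
rect(box(270,190,348,240,((S<60)&(V>90))),.031,"tray")
rect(box(318,203,342,226,((H>100)&(H<125)&(S>120))),.075,"blue")
rect(box(284,203,306,226,((H>5)&(H<25)&(S>120))),.075,"orange")
save("c.png",np.vstack([cv2.resize(i[190:240,270:350],(800,500))][:1]))
save("c.png",cv2.resize(np.hstack([i[155:235,160:240],i[180:260,270:350]]),(800,400),interpolation=cv2.INTER_CUBIC))
```

```text
light (198.63299560546875, 185.9170379638672) (47.13811492919922, 63.70015335083008) 86.34777069091797 ctr [0.5322 0.1562 0.085 ] sides [0.193 0.142 0.19 ] ang [ -86.3 -175.8   93.8]
tray (310.5, 214.5) (35.0, 67.0) 90.0 ctr [ 0.4493 -0.1843  0.031 ] sides [0.208 0.108 0.207] ang [-89.9 179.   90.2]
blue (328.5, 215.0) (13.435027122497559, 10.60660171508789) 45.0 ctr [ 0.4462 -0.2328  0.075 ] sides [0.032 0.04  0.032] ang [ -45.2 -135.4  134.7]
orange (294.0, 214.5) (13.0, 10.0) 90.0 ctr [ 0.4474 -0.1299  0.075 ] sides [0.03  0.039 0.03 ] ang [-89.9 179.6  90.2]
```

View pics/c.png

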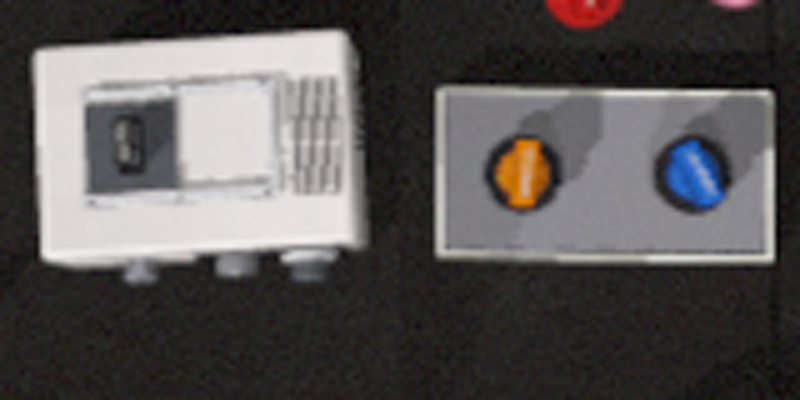

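The crop shows the light source with its shutter and tab at about (185,184), yaw about +3.5°. The blue bar sits about 32° off x. I'll set off now and turn the tool through about +160° on the way, so the last joint has room for the final twist.

Request:
servo_tool:
  targets:
    - [[0, 0, 10], [45, 54, 0], -1]
    - [[0, 0, 20], [90, 108, 0], -1]
    - [[0, 0, 30], [135, 162, 0], -1]
    - [[0, 0, 40], [180, 216, 0], -1]
    - [[0, 0, 50], [214, 260, 0], -1]

```text
time: 0.78
position: [0.4257, -0.3668, 0.3038]
ee_rot: [0.0, 0.816, 0.578, -0.0]
ft_force: [0.4, -0.6, 0.0]
gripper_width: 0.998
gripper_force: 0.0
```

Request:
servo_tool:
  targets:
    - [[0, 0, 10], [0, 30, 0], -1]
    - [[0, 0, 20], [0, 60, 0], -1]
    - [[0, 0, 30], [0, 90, 0], -1]
    - [[0, 0, 40], [0, 117, 0], -1]
    - [[0, 0, 50], [0, 117, 0], -1]

```text
time: 1.4
position: [0.4251, -0.249, 0.304]
ee_rot: [-0.0, 0.493, 0.87, -0.0]
ft_force: [-0.1, -0.4, -0.8]
gripper_width: 1.001
gripper_force: 0.0
```

Run:
```python
from h import *
s=r.observe();print(s["position"],s["joints"],s["time"]); W=rot(s["ee_rot"]);print("toolx",np.degrees(np.arctan2(W[1,0],W[0,0])),W[:,2])
i=capture("wrist");np.save("w1.npy",i);save("w1.png",i); C=cam("wrist",s)
print(proj(C,(.447,-.233,.075)))
H,S,V=cv2.split(cv2.cvtColor(i,cv2.COLOR_RGB2HSV))
for n,m in(("blue",(H>100)&(H<125)&(S>150)&(V>80)),("or",(H>5)&(H<25)&(S>150)&(V>80))):
    cs,_=cv2.findContours(m.astype(np.uint8),0,2)
    for c in cs:
        if cv2.contourArea(c)>150:
            (u,v),wh,a=cv2.minAreaRect(c);P=np.array([onz(C,*p,.075) for p in cv2.boxPoints(((u,v),wh,a))]);e=P[1:]-P[:-1]
            print(n,(u,v),wh,P.mean(0),np.linalg.norm(e,axis=1),np.degrees(np.arctan2(e[:,1],e[:,0])))
T=cam("top");print("tab",onz(T,185.4,184,.1115))
```

```text
[ 0.4250653  -0.24903015  0.30399529] [ 9.39163642e-01  3.67432199e-03 -4.60977316e-01  1.81552231e+00
  1.73190158e-03  1.32283072e+00  1.01661563e+00] 1.4
toolx 120.87393191914306 [-6.55934367e-05 -1.61321421e-05 -9.99999998e-01]
(np.float64(285.7591115600404), np.float64(173.68358879841443))
blue (283.0, 173.5) (27.0, 38.0) [ 0.44462398 -0.23434275  0.075     ] [0.03883964 0.0285079  0.03967137] [  31.3315353   -57.10014405 -148.95478793]
or (332.8000183105469, 96.60000610351562) (40.79999923706055, 26.80000114440918) [ 0.4461472  -0.13987918  0.075     ] [0.0279885  0.04190369 0.02864003] [ 85.29923164  -2.56051409 -95.1130573 ]
tab [0.5345231 0.1907041 0.1115   ]
```

View pics/w1.png

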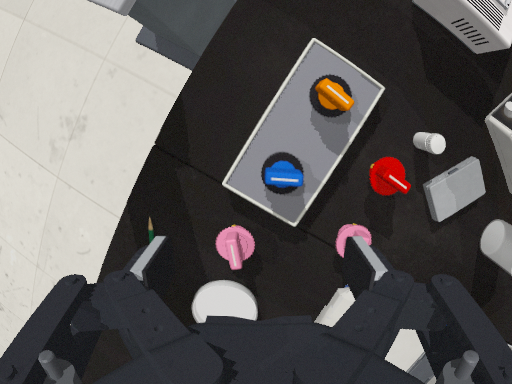

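Wrist view: blue bar at (283,174), orange at (333,96), reds and pinks outside the tray, vial at (430,142), dish at (225,305). Blue is confirmed at about (0.445,-0.234) with yaw 31°. On to the shutter.

Request:
servo_tool:
  targets:
    - [[0, 0, 10], [20, 60, 0], -1]
    - [[0, 0, 20], [40, 120, 0], -1]
    - [[0, 0, 30], [60, 180, 0], -1]
    - [[0, 0, 40], [80, 240, 0], -1]
    - [[0, 0, 50], [90, 300, 0], -1]

```text
time: 2.08
position: [0.515, 0.0485, 0.304]
ee_rot: [0.0, 0.083, 0.997, 0.0]
ft_force: [0.2, -0.5, -0.0]
gripper_width: 1.0
gripper_force: 0.0
```

Request:
servo_tool:
  targets:
    - [[0, 0, 10], [4, 50, -10], -1]
    - [[0, 0, 12.6], [8, 100, -20], -1]
    - [[0, 0, 12.6], [12, 140, -30], -1]
    - [[0, 0, 12.6], [12, 140, -40], -1]
    - [[0, 0, 12.6], [12, 140, -40], -1]

```text
time: 2.7
position: [0.5263, 0.186, 0.2628]
ee_rot: [-0.001, -0.025, 1.0, -0.0]
ft_force: [0.2, 0.2, 0.3]
gripper_width: 1.001
gripper_force: 0.0
```

Run:
```python
from h import *
s=r.observe();print(s["position"],s["joints"],s["time"]); W=rot(s["ee_rot"]);print("toolx",np.degrees(np.arctan2(W[1,0],W[0,0])))
i=capture("wrist");np.save("w2.npy",i);np.save("s2.npy",s,allow_pickle=True);save("w2.png",i); C=cam("wrist",s)
print(proj(C,(.5345,.191,.1115)))
```

```text
[0.52625579 0.18598697 0.26275358] [ 0.3854317   0.25210942 -0.88536709  1.71250946  0.2031049   1.27578289
  1.07536449] 2.7
toolx -177.1922251922825
(np.float64(267.0420606767076), np.float64(210.90467736184397))
```

View pics/w2.png

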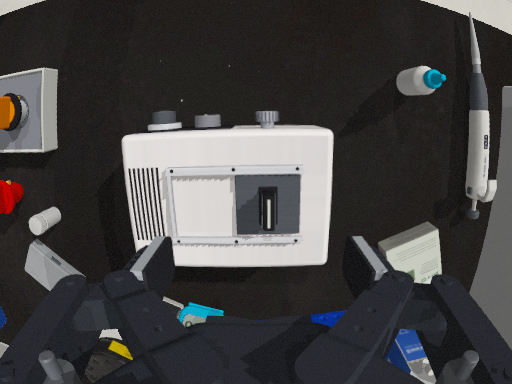

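Wrist view: the light source is centred, guides at rows 170 and 240, dark shutter plate spanning (235–300, 175–236), tab at (268,207). I'll measure the plate, tab and edges.

Run:
```python
from h import *
i=np.load("w2.npy");s=np.load("s2.npy",allow_pickle=True).item();C=cam("wrist",s)
H,S,V=cv2.split(cv2.cvtColor(i,cv2.COLOR_RGB2HSV))
def rep(m,z,n,x0,y0,x1,y1):
    k=np.zeros(m.shape,np.uint8);k[y0:y1,x0:x1]=m[y0:y1,x0:x1]
    k=cv2.morphologyEx(k,cv2.MORPH_OPEN,np.ones((3,3)))
    c=max(cv2.findContours(k,0,2)[0],key=cv2.contourArea)
    Q=np.array([onz(C,*p[0],z)[:2] for p in c])*1000
    (x,y),wh,a=cv2.minAreaRect(Q.astype(np.float32)); print(n,"ctr",x,y,"wh",wh,a)
rep((V<120),.0895,"plate",226,165,310,246)
rep((V<45),.1115,"tab",245,180,290,236)
W=(V>150)&(S<40)
k=W.astype(np.uint8)
rep(k,.085,"body",110,126,345,262)
# tab row profile
for row in (195,205,215): print(row,V[row,250:290])
print(V[183:234,268])
```

```text
plate ctr 536.520751953125 191.91064453125 wh (53.6478157043457, 55.098548889160156) 4.110132217407227
tab ctr 532.5061645507812 191.13656616210938 wh (34.697959899902344, 13.08596134185791) 2.9488518238067627
body ctr 534.9489135742188 155.32147216796875 wh (126.232666015625, 185.77574157714844) 3.867558002471924
195 [89 90 91 88 75 76 67 69 63 27 25 37 57 21 29 31 30 34 34 34 30 34 28 32
 43 77 42 65 92 92 91 91 91 91 90 90 90 91 93 92]
205 [ 66  66  69  66  66  65  68  65  60  26  28  48  84  26  28  39  40 131
 210 199 127  37  38  34  56  79  39  66  91  95  92  92  88  92  90  88
  90  89  91  89]
215 [ 68  66  69  68  71  68  68  66  64  32  19  58  93  28  31  30  38 128
 208 197 126  39  36  37  55  73  41  65  91  94  90  91  90  92  90  91
  90  91  92  91]
[ 91  92  94  73  45  35  38  34  31  34  24  32  34  34  35  36 119 194
 209 210 208 208 210 209 209 208 209 208 208 208 208 209 208 207 209 208
 210 208 208 209 208 209 208 208 208 123  46  32  78  83  87]
```

Request:
servo_tool:
  targets:
    - [[0, 0, 1], [8, 6, -25], -1]
    - [[0, 0, 1], [8, 6, -50], -1]
    - [[0, 0, 1], [8, 6, -75], -1]
    - [[0, 0, 1], [8, 6, -93], -1]
    - [[0, 0, 1], [8, 6, -93], -1]
  grip_force: 30

```text
time: 3.38
position: [0.5342, 0.1918, 0.17]
ee_rot: [-0.001, -0.033, 0.999, -0.0]
ft_force: [0.8, 0.2, 0.3]
gripper_width: 1.0
gripper_force: 0.0
```

Request:
servo_tool:
  targets:
    - [[0, 0, 0], [0, 0, 0], 0]
    - [[0, 0, 0], [0, 0, 0], 1]
    - [[0, 0, 0], [0, 0, 0], 1]
    - [[0, 0, 0], [0, 0, 0], 1]
    - [[0, 0, 0], [0, 0, 0], 1]

```text
time: 4.0
position: [0.5346, 0.1934, 0.1714]
ee_rot: [0.0, -0.034, 0.999, 0.0]
ft_force: [0.3, -0.6, 2.8]
gripper_width: 0.105
gripper_force: 33.6
```

Request:
servo_tool:
  targets:
    - [[0, 0, 0], [0.8, -12, 0], 1]
    - [[0, 0, 0], [1.6, -24, 0], 1]
    - [[0, 0, 0], [2.4, -36, 0], 1]
    - [[0, 0, 0], [3.2, -48, 0], 1]
    - [[0, 0, 0], [3.7, -54, 0], 1]

```text
time: 4.62
position: [0.5383, 0.1386, 0.1714]
ee_rot: [0.0, -0.034, 0.999, 0.001]
ft_force: [-1.8, 10.5, 3.9]
gripper_width: 0.106
gripper_force: 33.7
```

Request:
servo_tool:
  targets:
    - [[0, 0, 0], [0.1, -2, 0], 1]
    - [[0, 0, 0], [0.2, -4, 0], 1]
    - [[0, 0, 0], [0.3, -5, 0], 1]
    - [[0, 0, 0], [0.3, -5, 0], 1]
    - [[0, 0, 0], [0.3, -5, 0], 1]

```text
time: 5.25
position: [0.5381, 0.1382, 0.1714]
ee_rot: [0.001, -0.035, 0.999, 0.003]
ft_force: [0.2, 11.1, 1.9]
gripper_width: 0.108
gripper_force: 33.5
```

Request:
servo_tool:
  targets:
    - [[0, 0, 0], [0, 4, 0], 0]
    - [[0, 0, 0], [0, 4, 0], -1]
    - [[0, 0, 0], [0, 4, 0], -1]
    - [[0, 0, 0], [0, 4, 20], -1]
    - [[0, 0, 0], [0, 4, 60], -1]

```text
time: 5.88
position: [0.5378, 0.1375, 0.2314]
ee_rot: [-0.001, -0.034, 0.999, -0.0]
ft_force: [0.3, -0.3, 0.3]
gripper_width: 0.997
gripper_force: 0.0
```

Request:
servo_tool:
  targets:
    - [[0, 0, 0], [-10, 40, 30], -1]
    - [[0, 0, 0], [-15, 55, 40], -1]
    - [[0, 0, 0], [-15, 55, 40], -1]
    - [[0, 0, 0], [-15, 55, 40], -1]
    - [[0, 0, 0], [-15, 55, 40], -1]

```text
time: 6.5
position: [0.5236, 0.1914, 0.2696]
ee_rot: [-0.001, -0.033, 0.999, -0.0]
ft_force: [-0.1, -0.2, 0.0]
gripper_width: 1.001
gripper_force: 0.0
```

Run:
```python
from h import *
s=r.observe();print(s["position"],s["joints"],s["time"])
i=capture("wrist");np.save("w3.npy",i);np.save("s3.npy",s,allow_pickle=True);C=cam("wrist",s)
u,v=map(int,proj(C,(.533,.180,.085)));print(u,v)
save("w3.png",cv2.resize(i[v-60:v+60,u-80:u+80],(800,600),interpolation=cv2.INTER_CUBIC))
```

```text
[0.52356091 0.19140643 0.26957947] [ 0.39025353  0.24820075 -0.90236472  1.70510296  0.2018822   1.28863027
  1.08296355] 6.5
247 198
```

View pics/w3.png

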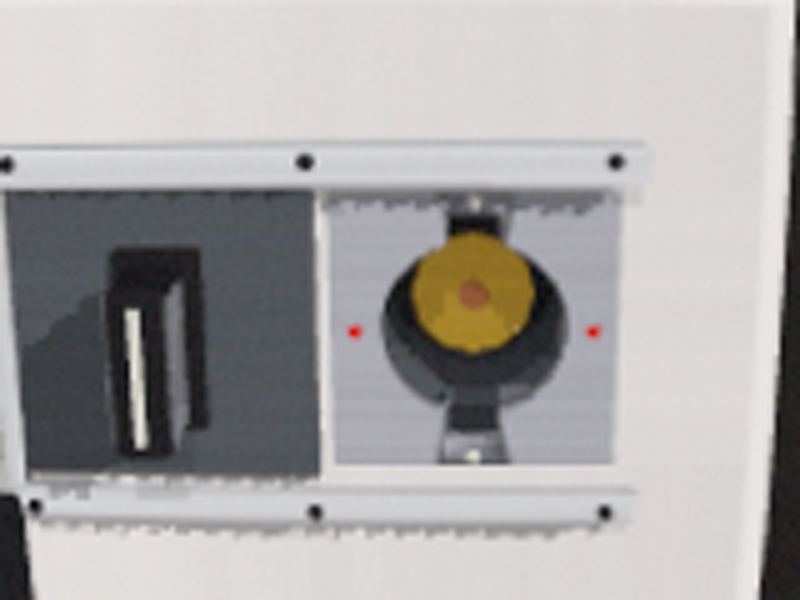

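The crop shows the shutter fully open (plate edge about 28 mm from the bore centre), with the bore and contact plate visible. Socket centre at crop (474,331), which is image (261.8,204.2).

Run:
```python
from h import *
s=np.load("s3.npy",allow_pickle=True).item();C=cam("wrist",s)
P=lambda u,v,z=.085:onz(C,167+u/5,138+v/5,z)
print("socket",P(474,331),P(476,325)); a,b=P(354,332),P(594,332); print(a,b,np.degrees(np.arctan2(*(b-a)[[1,0]]))-90)
a,b=P(305,162,.092),P(616,162,.092);print(np.degrees(np.arctan2(*(b-a)[[1,0]]))-90)
a,c=P(315,513,.092),P(604,513,.092);print(np.degrees(np.arctan2(*(c-a)[[1,0]]))-90)
p=P(305,162,.092);print("guide mids",(p+a)/2,(b+c)/2, "pitch x",p-a,b-c)
```

```text
socket [0.53702566 0.19319395 0.085     ] [0.53587717 0.19347023 0.085     ]
[0.5387076  0.17172828 0.085     ] [0.53576779 0.21472821 0.085     ] 3.9111026818189316
3.932196779160293
3.9246746150206633
guide mids [0.53924962 0.16438595 0.092     ] [0.53563515 0.21701999 0.092     ] pitch x [-0.06484038 -0.00431629  0.        ] [-0.06484898 -0.00429219  0.        ]
```

Request:
servo_tool:
  targets:
    - [[0, 0, 0], [-15, -60, 20], -1]
    - [[0, 0, 0], [-30, -120, 35], -1]
    - [[0, 0, 0], [-45, -180, 35], -1]
    - [[0, 0, 6], [-60, -240, 35], -1]
    - [[0, 0, 12], [-75, -300, 35], -1]

```text
time: 7.18
position: [0.4477, -0.1079, 0.3059]
ee_rot: [0.0, -0.14, 0.99, -0.0]
ft_force: [0.5, -0.5, 0.3]
gripper_width: 1.001
gripper_force: 0.0
```

Request:
servo_tool:
  targets:
    - [[0, 0, 6], [-2, -50, -20], -1]
    - [[0, 0, 14], [-4, -100, -40], -1]
    - [[0, 0, 14], [-4, -125, -60], -1]
    - [[0, 0, 14], [-4, -125, -75], -1]
    - [[0, 0, 14], [-4, -125, -75], -1]

```text
time: 7.8
position: [0.4442, -0.229, 0.2295]
ee_rot: [-0.001, -0.259, 0.966, 0.002]
ft_force: [-0.2, 0.7, 0.4]
gripper_width: 1.002
gripper_force: 0.0
```

Run:
```python
from h import *
s=r.observe();print(s["position"],s["joints"],s["time"]); W=rot(s["ee_rot"]);print("toolx",np.degrees(np.arctan2(W[1,0],W[0,0])))
i=capture("wrist");np.save("w4.npy",i);np.save("s4.npy",s,allow_pickle=True);C=cam("wrist",s)
u,v=map(int,proj(C,(.4455,-.234,.075)));print(u,v)
u=min(max(u,80),432);v=min(max(v,60),324);print(u-80,v-60)
save("w4.png",cv2.resize(i[v-60:v+60,u-80:u+80],(800,600),interpolation=cv2.INTER_CUBIC))
```

```text
[ 0.44422406 -0.22896671  0.2295391 ] [ 0.9407474   0.08525471 -0.53781978  1.89468031  0.04575534  1.1773269
  2.48071904] 7.8
toolx -150.0290296550589
253 198
173 138
```

View pics/w4.png

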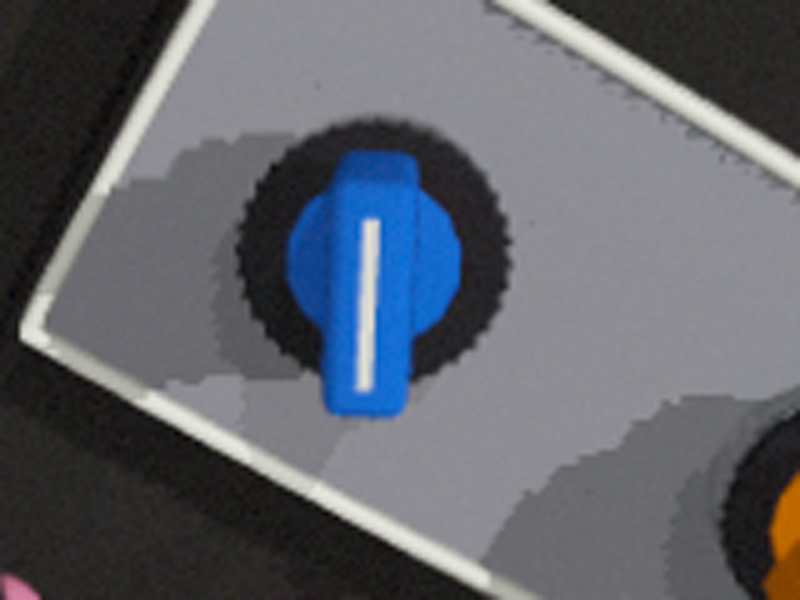

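The close crop shows the blue bar nearly vertical in the image, white stripe from (371,220) to (364,390), collar centred near (375,250). This is the right module.

Run:
```python
from h import *
s=np.load("s4.npy",allow_pickle=True).item();C=cam("wrist",s)
P=lambda u,v,z:onz(C,173+u/5,138+v/5,z)*1000
a,b=P(371,220,.075),P(364,390,.075);d=a-b
print("stripe",(a+b)/2,np.linalg.norm(d),np.degrees(np.arctan2(d[1],d[0])))
print("sides",P(331,300,.075),P(414,300,.075),"ends",P(373,185,.075),P(364,413,.075))
print("collar c",(P(240,250,.047)+P(510,250,.047))/2,np.linalg.norm(P(240,250,.047)-P(510,250,.047)))
```

```text
stripe [ 448.79285238 -238.53085671   75.        ] 27.97873563599781 -152.82117300746776
sides [ 450.73468568 -244.00604325   75.        ] [ 444.20417799 -232.71431574   75.        ] ends [ 431.37604819 -247.38792145   75.        ] [ 464.6777422  -230.21030168   75.        ]
collar c [ 447.01119682 -239.19253526   47.        ] 47.413419677118256
```

Request:
servo_tool:
  targets:
    - [[0, 0, -3], [4, -9.5, -25], -1]
    - [[0, 0, -3], [4, -9.5, -50], -1]
    - [[0, 0, -3], [4, -9.5, -80], -1]
    - [[0, 0, -3], [4, -9.5, -105], -1]
    - [[0, 0, -3], [4, -9.5, -105], -1]
  grip_force: 70

```text
time: 8.48
position: [0.4486, -0.2382, 0.1254]
ee_rot: [-0.001, -0.234, 0.972, 0.001]
ft_force: [-0.9, -0.9, 0.1]
gripper_width: 1.0
gripper_force: 0.0
```

Request:
servo_tool:
  targets:
    - [[0, 0, 0], [0, 0, 0], 0]
    - [[0, 0, 0], [0, 0, 0], 1]
    - [[0, 0, 0], [0, 0, 0], 1]
    - [[0, 0, 0], [0, 0, 0], 1]
    - [[0, 0, 0], [0, 0, 0], 1]

```text
time: 9.1
position: [0.4491, -0.2399, 0.1265]
ee_rot: [0.0, -0.233, 0.973, -0.0]
ft_force: [-0.9, 0.5, 4.3]
gripper_width: 0.148
gripper_force: 68.8
```

Request:
servo_tool:
  targets:
    - [[0, 0, 0], [0, 0, 30], 1]
    - [[0, 0, 0], [0, 0, 70], 1]
    - [[0, 0, -5], [5, 30, 110], 1]
    - [[0, 0, -12], [20, 80, 145], 1]
    - [[0, 0, -18], [35, 135, 145], 1]

```text
time: 9.72
position: [0.4855, -0.1042, 0.2738]
ee_rot: [0.003, -0.075, 0.997, -0.001]
ft_force: [1.2, -0.5, -2.6]
gripper_width: 0.146
gripper_force: 68.6
```

Request:
servo_tool:
  targets:
    - [[0, 0, -5], [12, 60, 0], 1]
    - [[0, 0, -5], [24, 120, 0], 1]
    - [[0, 0, -5], [36, 180, 0], 1]
    - [[0, 0, -5], [48, 240, 0], 1]
    - [[0, 0, -5], [53, 280, 0], 1]

```text
time: 10.35
position: [0.5365, 0.1785, 0.2706]
ee_rot: [-0.0, -0.036, 0.999, 0.001]
ft_force: [1.0, -0.9, -1.6]
gripper_width: 0.143
gripper_force: 68.4
```

Request:
servo_tool:
  targets:
    - [[0, 0, 0], [0, 18.5, -10], 1]
    - [[0, 0, 0], [0, 18.5, -20], 1]
    - [[0, 0, 0], [0, 18.5, -20], 1]
    - [[0, 0, 0], [0, 18.5, -20], 1]
    - [[0, 0, 0], [0, 18.5, -20], 1]

```text
time: 10.98
position: [0.5373, 0.1927, 0.2514]
ee_rot: [0.0, -0.033, 0.999, -0.0]
ft_force: [0.2, -0.1, -2.2]
gripper_width: 0.144
gripper_force: 68.5
```

Run:
```python
from h import *
s=r.observe();print(s["position"],s["joints"],s["time"],s["ft_force"],s["gripper_width"]); W=rot(s["ee_rot"]);print("toolx",np.degrees(np.arctan2(W[1,0],W[0,0])),W[:,2])
i=capture("wrist");np.save("w5.npy",i);np.save("s5.npy",s,allow_pickle=True);C=cam("wrist",s)
u,v=map(int,proj(C,(.537,.1935,.12)));print(u,v)
v=min(max(v,75),309);print(u-100,v-75)
save("w5.png",cv2.resize(i[v-75:v+75,u-100:u+100],(800,600),interpolation=cv2.INTER_CUBIC))
```

```text
[0.53734221 0.19268494 0.25139205] [ 0.34793415  0.28852276 -0.86414697  1.69909909  0.23004553  1.25928348
  1.07075134] 10.975 [ 0.20915734 -0.13383024 -2.22719094] 0.14374706177081412
toolx -176.1747548895086 [ 9.20227214e-04 -2.54608749e-04 -9.99999544e-01]
262 207
162 132
```

View pics/w5.png

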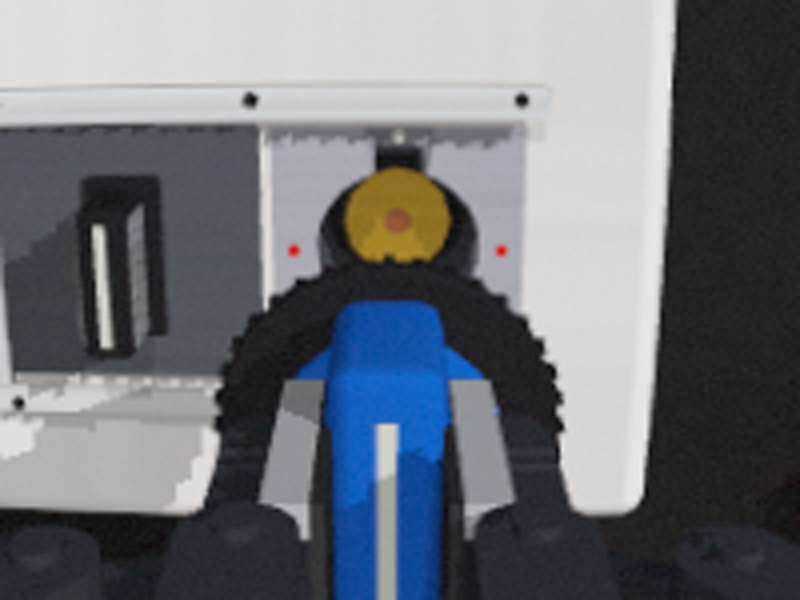

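The wrist crop shows the module held upright over the socket, bar in line with the gaps: front edge of the collar at (392,262), sides at 218 and 563. The shutter is still open.

Run:
```python
from h import *
s=np.load("s5.npy",allow_pickle=True).item();C=cam("wrist",s)
P=lambda u,v,z:onz(C,162+u/4,132+v/4,z)*1000
z=s["position"][2]-.0795
print("collar front",P(392,260,z),"sides",P(218,410,z),P(563,410,z))
print("socket red dots mid",(P(293,250,.085)+P(501,250,.085))/2)
a,b=P(388,425,s["position"][2]-.0515),P(388,590,s["position"][2]-.0515);print("stripe",a,b)
```

```text
collar front [513.83951846 189.81623024 171.89205369] sides [536.86453177 167.57427832 171.89205369] [533.63944339 214.69875627 171.89205369]
socket red dots mid [537.22242101 192.94960589  85.        ]
stripe [524.66155306 189.9959745  199.89205369] [546.27774217 191.50210796 199.89205369]
```

Request:
servo_tool:
  targets:
    - [[0, 0, 0], [-0.5, 1.3, -15], 1]
    - [[0, 0, 0], [-0.5, 1.3, -30], 1]
    - [[0, 0, 0], [-0.5, 1.3, -42], 1]
    - [[0, 0, 0], [-0.5, 1.3, -54], 1]
    - [[0, 0, 0], [-0.5, 1.3, -62], 1]

```text
time: 11.65
position: [0.5361, 0.195, 0.1879]
ee_rot: [-0.0, -0.034, 0.999, 0.0]
ft_force: [-0.2, 0.5, -1.6]
gripper_width: 0.145
gripper_force: 68.6
```

Request:
servo_tool:
  targets:
    - [[0, 0, 0], [0, 0, -3], 1]
    - [[0, 0, 0], [0, 0, -6], 1]
    - [[0, 0, 0], [0, 0, -9], 1]
    - [[0, 0, 0], [0, 0, -11], 1]
    - [[0, 0, 0], [0, 0, -11], 1]

```text
time: 12.28
position: [0.5366, 0.1952, 0.1785]
ee_rot: [0.0, -0.034, 0.999, 0.0]
ft_force: [-0.8, 0.3, 2.5]
gripper_width: 0.149
gripper_force: 69.2
```

In through the gaps and on the contact plate. Now pressing down.

Request:
servo_tool:
  targets:
    - [[0, 0, 0], [0, -0.5, -3], 1]
    - [[0, 0, 0], [0, -0.5, -6], 1]
    - [[0, 0, 0], [0, -0.5, -8], 1]
    - [[0, 0, 0], [0, -0.5, -10], 1]
    - [[0, 0, 0], [0, -0.5, -10], 1]

```text
time: 12.9
position: [0.5367, 0.1952, 0.1696]
ee_rot: [0.001, -0.034, 0.999, 0.0]
ft_force: [-3.4, 0.2, 12.9]
gripper_width: 0.147
gripper_force: 70.5
```

Request:
servo_tool:
  targets:
    - [[0, 0, -8], [0, 0, -1], 1]
    - [[0, 0, -17], [0, 0, -1.5], 1]
    - [[0, 0, -26], [0, 0, -1.5], 1]
    - [[0, 0, -35], [0, 0, -1.5], 1]
    - [[0, 0, -44], [0, 0, -1.5], 1]

```text
time: 13.52
position: [0.5378, 0.1961, 0.1696]
ee_rot: [0.002, 0.344, 0.939, 0.002]
ft_force: [-2.8, -0.6, 15.9]
gripper_width: 0.151
gripper_force: 71.2
```

Request:
servo_tool:
  targets:
    - [[0, 0, -9], [0, 0, 0], 1]
    - [[0, 0, -18], [0, 0, 0], 1]
    - [[0, 0, -27], [0, 0, 0], 1]
    - [[0, 0, -36], [0, 0, 0], 1]
    - [[0, 0, -43], [0, 0, 0], 1]

```text
time: 14.15
position: [0.5381, 0.1957, 0.1696]
ee_rot: [0.002, 0.664, 0.747, 0.002]
ft_force: [-4.5, -0.7, 17.5]
gripper_width: 0.147
gripper_force: 71.3
```

Request:
servo_tool:
  targets:
    - [[0, 0, -2], [0, 0, 0], 1]
    - [[0, 0, -4], [0, 0, 0], 1]
    - [[0, 0, -4], [0, 0, 0], 1]
    - [[0, 0, -4], [0, 0, 0], 1]
    - [[0, 0, -4], [0, 0, 0], 1]

```text
time: 14.78
position: [0.5373, 0.1958, 0.1696]
ee_rot: [0.001, 0.688, 0.725, 0.001]
ft_force: [-4.4, -0.6, 18.1]
gripper_width: 0.145
gripper_force: 71.3
```

Run:
```python
from h import *
s=r.observe();W=rot(s["ee_rot"]);print(s["position"],s["joints"],s["time"],s["ft_force"],s["ft_torque"],"toolx",np.degrees(np.arctan2(W[1,0],W[0,0])),W[:,2])
i=capture("wrist");C=cam("wrist",s);np.save("w6.npy",i)
u,v=map(int,proj(C,(.537,.1945,.1)));print(u,v);v=min(max(v,90),294);u=min(max(u,120),392)
save("w6.png",cv2.resize(i[v-90:v+90,u-120:u+120],(800,600),interpolation=cv2.INTER_CUBIC))
```

```text
[0.53727008 0.19577603 0.16958431] [ 0.09171639  0.31016414 -0.56659352  1.79248176  0.18683599  1.08880435
 -0.48745549] 14.775 [-4.41771176 -0.60204155 18.1227237 ] [-0.17406645  1.28774911  0.28171242] toolx 92.99970084798059 [ 3.39490225e-03  7.92836793e-04 -9.99993923e-01]
257 244
```

View pics/w6.png

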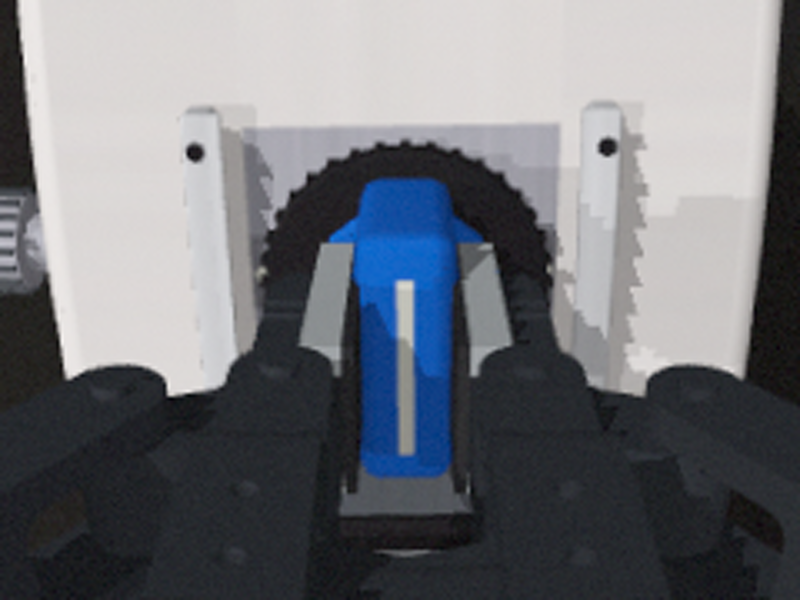

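The module is flush with the collar on the rim, the bar lies along y (tool yaw 93.0° against 93.9°), and the press force is steady at about 18 N. Handing in.

```bash
python3 -c "
from plant import *
print(close_job())"
```

```text
the job is handed in; nothing more can be done
None
```

I opened the shutter to its stop, fitted the blue module and twisted it a quarter turn clockwise to its stop; I handed the job in at about 15 s with the module still gripped (71 N) and pressed flush (18 N), but the hand-in returned no verdict.

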